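# Clamp a wax block in the bench slide with its travelling feed knob

## Task

Stand the green wax block upright between the jaws of the bench slide, centred across them with its long side along the rail, and let go of it. Then close the jaws by turning the red feed knob clockwise, letting your hand travel with the carriage so the knob's spindle is not pushed or dragged hard sideways, until the block is held firmly between the moving jaw and the stop's black pad, but gently enough not to crush the soft wax. Move the carriage only by its knob, do not drop the block, and leave the other things on the bench alone.

Things in the scene. Friction and masses are not known exactly. Their poses are not given: they have to be found in the camera images.
- bench_slide: Fixed bench slide: aluminium bed 58 mm wide on a dark steel foot 90 x 300 mm (x, y), 12 mm thick. The bed's flat top, on which the block must stand, is 30 mm above the bench. Origin: centre of the foot's underside. Its y axis is the rail: the carriage with the moving jaw is at the -y end, the stop at the +y end, both centred on x = 0; z up.
- jaw_face (a point): Centre of the face of the moving steel jaw, a plate 40 mm wide (x), 28 mm tall (30 to 58 mm above the bench). The face looks along the rail to +y, towards the stop; axes as the bench slide's. A stiff rubber backing lets the plate give 1 mm per 25 N. The opening from jaw face to the stop's pad is 44 to 58 mm at the start.
- stop_face (a point): Centre of the face of the steel stop block fixed on the bed, 40 mm wide, 28 mm tall (30 to 58 mm above the bench), 28 mm thick to +y; axes as the bench slide's. In front of it, towards the jaw, stands a black pad of the same width and height on two studs, against which the block is clamped. The pad's face is 4 to 14 mm out from this point; how far differs each time and is not measured.
- knob_grip (a point): Point on the knob's upright axis at the height to grip, 91 mm above the bench, 75 mm behind the jaw face (-y of the rail), riding on the carriage. The knob: a black disc 44 mm across, top 68 mm above the bench, and on it a red grip bar 42 mm long along this frame's x, 12 mm thick along its y, from 68 to 98 mm above the bench. The frame turns with the knob.
- spindle (a joint): Angle the knob's spindle has turned clockwise seen from above (rad), 0 at the start, at most 5.6; about 1.0 to 2.8 closes the jaws on the block. Each rad carries carriage, jaw and knob 8 mm towards the stop. Turning free takes 0.13 to 0.21 N m, a bit more to start; with the jaws on the block each further 0.08 N m (0.05 rad) adds about 10 N of clamping. Drive friction keeps about 15 N clamped once let go.
- spindle_axis (a point): Point on the axis of the spindle that carries the knob, at the height of knob_grip, fixed to the carriage; at rest it coincides with knob_grip. The knob sits on the spindle in a rubber bush that gives sideways 1 mm per 4 N in any level direction, at most 7 mm. More than 4.5 mm between the two points (18 N sideways) strains the spindle.
- carriage: Blue carriage, 50 mm wide, 117 mm long with its steel jaw at the front, top 56 mm above the bench; slides at most 45 mm along the rail towards the stop. Pushing it does not drive it under about 20 N. Origin: on the bed's top (30 mm above the bench), under the jaw face's centre; y along the rail towards the stop.
- stop: The steel stop block with its black pad. Origin: on the bed's top (30 mm above the bench) under the centre of the steel block's face; y points along the rail, away from the moving jaw.
- blank: The green wax block, 26 mm (its x) by 36 mm (its y, to lie along the rail) by 54 mm tall, about 50 g. Origin: centre of its underside. Above 25 N of clamping force it is crushed.
- blank_mid (a point): Centre of the wax block, 27 mm above its underside; axes as the block. At the start it stands on a brown cork board (130 x 130 mm, 12 mm thick, fixed on the bench).
- ring_cone: White ceramic ring cone, 60 mm across, 87 mm tall, origin under its centre. Leave alone.
- pumice_jar: Amber glass jar with steel cap, 52 mm across, 70 mm tall, origin under its centre. Leave alone.
- dish: White shallow dish, 120 mm across, 28 mm tall, origin under its centre. Leave alone.
- mallet: Small hammer lying on the bench beside the slide, handle along its -x. Leave alone.
Not all that is in view belongs to the job. Of the things like the blank, leave any that is blue; of the rest the smaller one is meant.

How it is judged:
By the outcome, as a careful person would: the job done as asked, in the order asked, and still so for the second after the job is handed in, with the robot touching nothing.
It also fails if it takes over 72 s, if anything falls off the work surface, if the arm or the gripper's body presses on something with over 40 N, if the wrist force passes 120 N, or if a joint passes its speed limit or range.

## Robot

A 7-joint arm with a two-finger parallel gripper is mounted at the origin on the work surface. World frame = base frame: x ahead of the robot, y to its left, z up, the work surface at z = 0. Lengths are in m, angles in rad, forces in N, time in s.
With the tool pointing down it reaches from about 0.4 to 0.85 m from the base axis. Payload 6.9 kg.
Tool frame: the origin (TCP) lies where the fingers leave the gripper's body, on its centre line; the fingertips stand 73 mm ahead of it and the grasp point (between the pads) lies 54 mm ahead of it; z points along the fingers, y is the line along which they close (so a half turn about z gives the same grasp; the last joint's range is limited). The gripper opens to 85 mm and grips with 20 to 120 N. Pads are 22 mm wide; open, the fingers measure 114 mm over their backs; the gripper's body (76 mm by 85 mm) begins 54 mm behind the grasp point. The pads swing forward as they close: fully open they stand 13 mm farther back than shut.
Start: joints at [-1.208, 0.507, -0.238, 1.5, 0.126, 1.149, -0.155], TCP at [0.159, 0.604, 0.304] pointing down, gripper open.
Joint ranges: [-3.08, 3.08], [-0.24, 2.05], [-1.43, 1.35], [0, 2.5], [-1.52, 4.66], [0.17, 1.96], [-2.89, 2.89]. Speed limits (rad/s): [2.39, 2.39, 3.14, 3.14, 3.14, 3.14, 3.14].

## Interface

Orientations are given as [roll, pitch, yaw] about the fixed x, y, z axes, in that order (R = Rz(yaw) Ry(pitch) Rx(roll)).
In Python, from station import manip, cams, close_job gives the robot as it stands. The module is installed in compiled form; this text tells all that it offers.
- The arm moves only by the shell command python3 -m crank 'ROWS'. ROWS is JSON, a list that holds one entry, the list of rows, each a list of 7 numbers: the shift along the tool's x, y, z in m, then the turn, a rotation vector about the tool's x, y, z in rad, then the opening, from 0 (shut) to 1 (fully open). A call has 1 to 5 rows; each row is the pose to reach, as a shift and turn from the pose commanded when the call began, along the tool's axes at that moment; what a row does not reach only later rows make up. A row lasts 1/12 s, in which the tool goes at most 41.7 mm and 7.16 degrees, less where a joint would pass 70% of its speed; a pose out of reach is approached as far as the arm can. A call with a gripper value outside its range is refused whole. The fingers move at their own pace and stop on an object; the grip force is fixed at half the most. Time passes only in rows, so rows that repeat a pose let the fingers close. It gives the time, the measured TCP pose, the force, the opening and the grip force at its end, in the units of the state.
- manip.read_state(): the state, without advancing time (a new reading comes with each control period).
- cams.snapshot(name): name is "side" or "top" or "wrist"; returns (picture, depth): 480x640x3 uint8, red, green, blue; 480x640 float32, m along the optical axis (not along the pixel's ray), 0 where there is no reading.
- cams.get_calibration(name): a dict with "mtx" (3x3 intrinsics, pixels), "distortion" ([k1, k2, p1, p2, k3] as OpenCV has them; the pictures are not rectified), "view" (4x4, takes a point from world to camera coordinates); the wrist camera has in their place "hand_eye" (4x4, takes a point from camera to tool coordinates, whose origin is the TCP and whose axes are the flange's). Camera axes: x right, y down, z forward; pixel columns grow to the right and rows downward; lengths in m; the calibration is good to about 2 mm. A picture is of the moment at which its call begins: read the wrist's pose just before it. get_calibration takes no time and is no camera call.
- close_job(): hands the job in; it is judged then, once.
The state is a dict: "clock": time; "joint_positions": joint angles; "joint_vel": joint speeds; "tau": joint torques, N m; "ee_pos": TCP position; "tcp_rot": TCP orientation; "force": force on the tool from outside, world axes, zero at the start; "moment": the same for the moment, N m; "gripper_width": finger opening in m; "grip_force": force on a finger pad.
Only numpy, scipy, OpenCV 4.12 (cv2) and the standard library are available. Lean on these libraries where they do the work, as an engineer would, in place of code of your own. Each camera call takes 0.05 s, during which the arm holds its last target. There are 200 camera calls.

## Working session

There is one attempt and no reset: what is moved stays moved. The work goes in short steps, Python scripts to look and compute and a shell command to move; the robot and the scene stay as the last step left them, time stands still between calls to the robot, and variables do not carry over. Pictures are saved under pics/ and viewed, at most 10 in all, crops included, and the job is handed in when it is done.

```bash
mkdir -p pics
cat > h.py <<'E'
import numpy as np,cv2
from station import manip,cams,close_job
from scipy.spatial.transform import Rotation as R
def snap(n):
    s=manip.read_state(); p,d=cams.snapshot(n); return s,p,d
def T_cam2world(n,s=None):
    c=cams.get_calibration(n)
    if n!='wrist': return np.linalg.inv(np.array(c['view']))
    T=np.eye(4);T[:3,:3]=R.from_euler('xyz',s['tcp_rot']).as_matrix();T[:3,3]=s['ee_pos']
    return T@np.array(c['hand_eye'])
def ray(n,uv,s=None):
    c=cams.get_calibration(n);T=T_cam2world(n,s)
    p=cv2.undistortPoints(np.array(uv,float).reshape(-1,1,2),np.array(c['mtx']),np.array(c['distortion'])).reshape(-1,2)
    d=np.c_[p,np.ones(len(p))]@T[:3,:3].T
    return T[:3,3],d
def onz(n,uv,z,s=None):
    o,d=ray(n,uv,s); return o+d*((z-o[2])/d[:,2])[:,None]
def pts(n,uv,dep,s=None):
    o,d=ray(n,uv,s); uv=np.array(uv,int).reshape(-1,2); return o+d*dep[uv[:,1],uv[:,0]][:,None]
E
python3 - <<'E'
from h import *
print(manip.read_state())
for n in('top','side'):
    s,p,d=snap(n);cv2.imwrite(f'pics/{n}0.png',p[:,:,::-1]);np.savez(f'{n}0.npz',p=p,d=d)
    print(cams.get_calibration(n))
E
```

```text
{'clock': 0.0, 'joint_positions': array([-1.20752832,  0.50834288, -0.2374937 ,  1.50113111,  0.12574477,
        1.14888954, -0.15480832]), 'joint_vel': array([ 1.34947273e-03,  8.69581226e-05, -7.51160124e-04,  7.16516895e-04,
        1.27988141e-04,  8.22378500e-04, -7.74694328e-04]), 'tau': array([-9.66428088e-04, -6.20589066e+01, -2.18698516e+00, -2.49659783e+01,
        1.26368375e-02,  1.18548190e-02, -2.77781152e-05]), 'ee_pos': array([0.15933274, 0.60396938, 0.30302595]), 'tcp_rot': array([-3.13981617e+00,  8.67741307e-05,  2.88382470e+00]), 'force': array([ 0.89652475, -0.41067417, -0.2860318 ]), 'moment': array([-0.01467927, -0.03906267, -0.06489684]), 'grip_force': 0.0, 'gripper_width': 0.08513819273707934}
{'mtx': array([[491.74991581,   0.        , 315.50258413],
       [  0.        , 491.74991581, 233.13205753],
       [  0.        ,   0.        ,   1.        ]]), 'distortion': array([0.04792819, 0.        , 0.        , 0.        , 0.        ]), 'view': array([[-4.00029371e-04, -9.99988837e-01, -4.70805720e-03,
         1.84844438e-02],
       [-9.90326625e-01,  1.04942308e-03, -1.38751846e-01,
         5.80025945e-01],
       [ 1.38755238e-01,  4.60700958e-03, -9.90315990e-01,
         1.06975929e+00],
       [ 0.00000000e+00,  0.00000000e+00,  0.00000000e+00,
         1.00000000e+00]])}
{'mtx': array([[539.4792184 ,   0.        , 314.26670361],
       [  0.        , 539.4792184 , 237.83459947],
       [  0.        ,   0.        ,   1.        ]]), 'distortion': array([-0.01556701,  0.        ,  0.        ,  0.        ,  0.        ]), 'view': array([[-0.99250185, -0.12154146, -0.01295197,  0.54428333],
       [-0.08046091,  0.72942986, -0.67930709,  0.08918112],
       [ 0.09201153, -0.67317141, -0.73373982,  1.14907174],
       [ 0.        ,  0.        ,  0.        ,  1.        ]])}
```

View pics/top0.png

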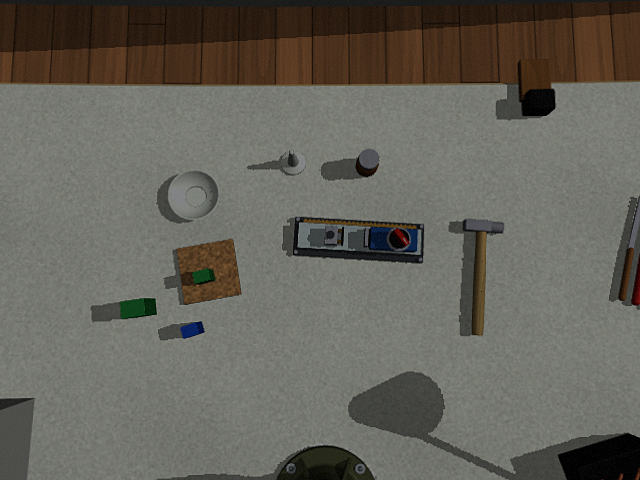

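View pics/side0.png

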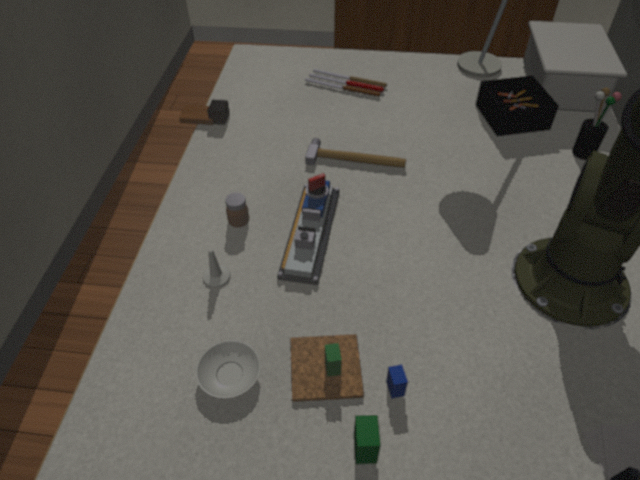

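Top view: the smaller green block is on the cork at (203,276). The slide runs from (295,240) at the stop end to (423,240) at the carriage end, with the red knob at (400,238). Both shadows and the neighbours are clear. Next I'll get coarse positions.

Run:
```python
from h import *
f=np.load('top0.npz');p,d=f['p'],f['d']
hsv=cv2.cvtColor(p,cv2.COLOR_RGB2HSV)
g=cv2.inRange(hsv,(45,100,30),(80,255,255)); r=cv2.inRange(hsv,(0,150,60),(8,255,255))|cv2.inRange(hsv,(172,150,60),(180,255,255))
for m,roi,name in((g,(170,240,245,310),'blank'),(r,(380,220,420,260),'knob')):
    mm=np.zeros_like(m);a,b,c,e=roi;mm[b:e,a:c]=m[b:e,a:c]
    v,u=np.nonzero(mm);P=pts('top',np.c_[u,v],d);
    t=P[P[:,2]>P[:,2].max()-.008];print(name,len(t),t.mean(0),P[:,2].max())
    q=onz('top',np.c_[u,v][P[:,2]>P[:,2].max()-.008],t[:,2].mean())[:,:2]
    print(cv2.minAreaRect(q.astype(np.float32)*1000))
# foot: points 8..16mm high near slide
v,u=np.mgrid[205:275,285:435];uv=np.c_[u.ravel(),v.ravel()];P=pts('top',uv,d)
k=(P[:,2]>.007)&(P[:,2]<.2);print('foot',cv2.minAreaRect(P[k,:2].astype(np.float32)*1000))
k=(P[:,2]>.045);print('high',P[k].min(0),P[k].max(0))
print(onz('top',[[203,276],[360,240],[400,238]],.06))
s=manip.read_state();print(cams.get_calibration('wrist'))
```

```text
blank 163 [0.48329247 0.26705012 0.065463  ] 0.07072196067423553
((483.5740966796875, 266.6416015625), (24.931455612182617, 35.909812927246094), 13.988381385803223)
knob 75 [ 0.56631134 -0.16419144  0.09778609] 0.10249335176823093
((564.71630859375, -165.41172790527344), (39.821380615234375, 10.036965370178223), 36.64621353149414)
foot ((559.99609375, -86.97966003417969), (313.44110107421875, 108.83879852294922), 86.4519271850586)
high [ 0.42598783 -0.20862721  0.04505808] [0.59408159 0.01294715 1.13996643]
[[ 0.4828942   0.26406217  0.06      ]
 [ 0.56186323 -0.08042881  0.06      ]
 [ 0.56624482 -0.16873595  0.06      ]]
{'mtx': array([[392.32501929,   0.        , 315.53779974],
       [  0.        , 392.32501929, 238.98647362],
       [  0.        ,   0.        ,   1.        ]]), 'distortion': array([-0.03933615,  0.        ,  0.        ,  0.        ,  0.        ]), 'hand_eye': array([[-7.12963174e-04, -9.64093823e-01, -2.65560902e-01,
         6.73972156e-02],
       [ 9.99999340e-01, -9.26728554e-04,  6.79657924e-04,
         4.56567812e-05],
       [-9.01356877e-04, -2.65560242e-01,  9.64093847e-01,
        -6.92175037e-02],
       [ 0.00000000e+00,  0.00000000e+00,  0.00000000e+00,
         1.00000000e+00]])}
```

```bash
cat >> h.py <<'E'
def go(x,y,z,yawdeg):
    s=manip.read_state();R0=R.from_euler('xyz',s['tcp_rot']);Rt=R.from_euler('xyz',[np.pi,0,np.radians(yawdeg)])
    sh=R0.inv().apply(np.array([x,y,z])-s['ee_pos']);rv=(R0.inv()*Rt).as_rotvec()
    print('shift',sh.round(4),'rot',rv.round(4),'yaw',np.degrees(s['tcp_rot'][2]).round(2),'t',s['clock'].__round__(2),'j7',s['joint_positions'][6].__round__(2))
E
python3 -c "
from h import *
go(.483,.267,.25,104)"
```

```text
shift [-0.3989 -0.2433  0.0535] rot [-1.5000e-03  9.0000e-04  1.0687e+00] yaw 165.23 t 0.1 j7 -0.15
```

```bash
python3 -m crank '[[[-0.08,-0.049,0.01,0,0,0.21,1],[-0.16,-0.097,0.02,0,0,0.42,1],[-0.24,-0.146,0.03,0,0,0.63,1],[-0.32,-0.195,0.04,0,0,0.84,1],[-0.399,-0.243,0.053,0,0,1.07,1]]]'; python3 -c "
from h import *
go(.483,.267,.25,104)"
```

```text
clock: 0.52
ee_pos: [0.3039, 0.4534, 0.281]
tcp_rot: [-3.141, 0.0, 2.253]
force: [-0.1, -0.3, 0.6]
gripper_width: 0.0853
grip_force: 0.0
shift [-0.2576  0.0216  0.031 ] rot [-2.000e-04  1.000e-04  4.376e-01] yaw 129.07 t 0.52 j7 -0.37
```

```bash
python3 -m crank '[[[-0.258,0.022,0.031,0,0,0.438,1],[-0.258,0.022,0.031,0,0,0.438,1],[-0.258,0.022,0.031,0,0,0.438,1],[-0.258,0.022,0.031,0,0,0.438,1],[-0.258,0.022,0.031,0,0,0.438,1]]]'; python3 -m crank '[[[-0.05,0,0,0,0,0,1],[-0.05,0,0,0,0,0,1],[-0.05,0,0,0,0,0,1]]]';python3 - <<'E'
from h import *
go(.483,.267,.25,104)
s,p,d=snap('wrist');cv2.imwrite('pics/w1.png',p[:,:,::-1])
hsv=cv2.cvtColor(p,cv2.COLOR_RGB2HSV);m=cv2.inRange(hsv,(45,100,30),(80,255,255))
n,l,st,c=cv2.connectedComponentsWithStats(m)
for i in range(1,n):
    if st[i,4]<200: continue
    v,u=np.nonzero(l==i);uv=np.c_[u,v];P=pts('wrist',uv,d,s);zt=np.percentile(P[:,2],95);k=P[:,2]>zt-.006
    q=onz('wrist',uv[k],.066,s)[:,:2]
    print(st[i],'ztop',zt,k.sum(),cv2.minAreaRect(q.astype(np.float32)*1000))
E
```

```text
clock: 0.93
ee_pos: [0.4482, 0.3054, 0.2562]
tcp_rot: [-3.141, 0.0, 1.817]
force: [0.1, 1.3, 1.1]
gripper_width: 0.0853
grip_force: 0.0
clock: 1.18
ee_pos: [0.461, 0.2542, 0.2563]
tcp_rot: [-3.141, 0.002, 1.814]
force: [0.5, -0.3, -0.1]
gripper_width: 0.0855
grip_force: 0.0
shift [0.0072 0.0244 0.0062] rot [-0.0011  0.0022 -0.0013] yaw 103.93 t 1.18 j7 -0.26
[ 267    0   63   36 1862] ztop 0.07607242875151246 463 ((418.42138671875, 381.6969909667969), (36.91120529174805, 18.221569061279297), 13.749894142150879)
[ 332  182   41   61 2388] ztop 0.06620572104573282 1992 ((482.3555603027344, 271.88592529296875), (25.605867385864258, 37.418701171875), 14.581319808959961)
```

```bash
python3 -c "
from h import *
go(.4825,.271,.19,104.4)"
```

```text
shift [0.0082 0.0252 0.0664] rot [-0.0007  0.0004 -0.0049] yaw 104.12 t 1.23 j7 -0.26
```

View pics/w1.png

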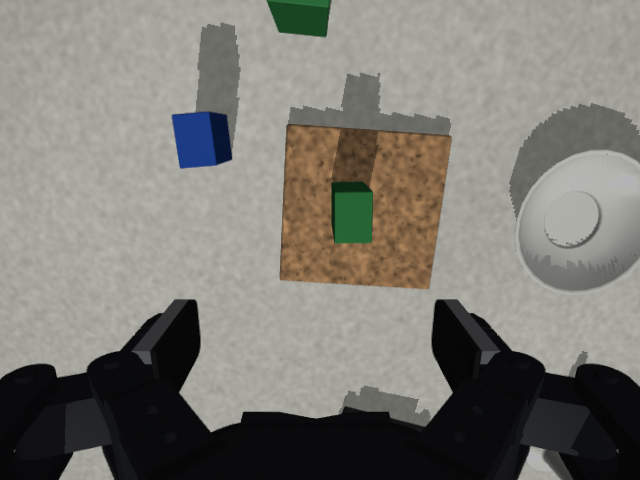

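The wrist view shows the small green block's top face at (333–372, 192–243), with the fingers straddling at y≈310. I'll move over it and descend partway.

```bash
python3 -m crank '[[[0.008,0.025,0.03,0,0,-0.005,1],[0.008,0.025,0.066,0,0,-0.005,1],[0.008,0.025,0.066,0,0,-0.005,1]]]';python3 - <<'E'
from h import *
s,p,d=snap('wrist')
hsv=cv2.cvtColor(p,cv2.COLOR_RGB2HSV);m=cv2.inRange(hsv,(45,100,30),(80,255,255))
n,l,st,c=cv2.connectedComponentsWithStats(m)
for i in range(1,n):
    if st[i,4]<200: continue
    v,u=np.nonzero(l==i);uv=np.c_[u,v];V=hsv[v,u,2];k=V>.8*np.percentile(V,90)
    q=onz('wrist',uv[k],.066,s)[:,:2]
    print(st[i],k.sum(),cv2.minAreaRect(q.astype(np.float32)*1000))
go(.4825,.271,.113,104.4)
E
```

```text
clock: 1.48
ee_pos: [0.4791, 0.2737, 0.1852]
tcp_rot: [-3.133, 0.001, 1.829]
force: [-1.0, -0.4, -0.6]
gripper_width: 0.0851
grip_force: 0.0
[ 213    0   87   36 1750] 1390 ((422.74774169921875, 378.54638671875), (35.58951950073242, 14.027767181396484), 14.167926788330078)
[ 298  220   51   87 4251] 3086 ((482.82818603515625, 270.5516662597656), (25.102249145507812, 33.793846130371094), 14.890884399414062)
shift [-0.0031  0.0028  0.0748] rot [-0.0072  0.0012  0.0064] yaw 104.77 t 1.53 j7 -0.25
```

```bash
python3 -m crank '[[[-0.002,0.002,0.035,-0.007,0.001,0.0,1],[-0.002,0.002,0.065,-0.007,0.001,0.0,1],[-0.002,0.002,0.081,-0.007,0.001,0.0,1],[-0.002,0.002,0.081,-0.007,0.001,0.0,1]]]';python3 -m crank '[[[0,0,0,0,0,0,0],[0,0,0,0,0,0,0],[0,0,0,0,0,0,0],[0,0,0,0,0,0,0],[0,0,0,0,0,0,0]]]'; python3 -m crank '[[[0,0,0,0,0,0,0],[0,0,0,0,0,0,0],[0,0,0,0,0,0,0],[0,0,0,0,0,0,0],[0,0,0,0,0,0,0]]]'; python3 -c "
from h import *
go(.4828,.2708,.106,104.7)"
```

```text
clock: 1.87
ee_pos: [0.4827, 0.2716, 0.1082]
tcp_rot: [3.139, -0.0, 1.827]
force: [0.5, -0.4, 0.2]
gripper_width: 0.0855
grip_force: 0.0
clock: 2.28
ee_pos: [0.4848, 0.2714, 0.1108]
tcp_rot: [3.133, -0.002, 1.826]
force: [-0.7, 0.3, 17.3]
gripper_width: 0.0257
grip_force: 16.3
clock: 2.7
ee_pos: [0.4849, 0.2714, 0.111]
tcp_rot: [3.133, -0.002, 1.826]
force: [-1.3, -0.5, 8.6]
gripper_width: 0.0247
grip_force: 59.3
shift [-0.0001 -0.0022  0.005 ] rot [ 0.0088 -0.0017 -0.0016] yaw 104.61 t 2.7 j7 -0.23
```

```bash
python3 -m crank '[[[0,0,-0.03,0,0,0,0],[0,0,-0.06,0,0,0,0],[0,0,-0.1,0,0,0,0],[0,0,-0.14,0,0,0,0],[0,0,-0.14,0,0,0,0]]]'; python3 -c "
from h import *
go(.562,-.19,.25,86.5)"
```

```text
clock: 3.12
ee_pos: [0.4862, 0.2718, 0.2575]
tcp_rot: [3.123, -0.005, 1.825]
force: [1.0, 0.9, -0.1]
gripper_width: 0.0253
grip_force: 59.1
shift [-0.466  -0.043   0.0046] rot [ 0.018  -0.0075  0.3155] yaw 104.58 t 3.12 j7 -0.25
```

```bash
python3 -m crank '[[[-0.035,-0.003,0.0,0.003,-0.001,0.05,0],[-0.075,-0.007,0.0,0.009,-0.003,0.1,0],[-0.115,-0.01,0.0,0.018,-0.0075,0.2,0],[-0.155,-0.014,0.0,0.018,-0.0075,0.27,0],[-0.19,-0.018,0.0,0.018,-0.0075,0.3155,0]]]'; python3 -m crank '[[[-0.035,0.07,0.0,0,0,0,0],[-0.0,0.0,0.0,0,0,0,0]]]' >/dev/null; python3 -c "
from h import *
go(.562,-.19,.25,86.5)"
```

```text
clock: 3.53
ee_pos: [0.5142, 0.0796, 0.2497]
tcp_rot: [-3.132, 0.007, 1.505]
force: [0.7, -0.1, -0.6]
gripper_width: 0.0249
grip_force: 59.1
shift [-0.2571  0.0544  0.002 ] rot [ 0.0024  0.0141 -0.0178] yaw 85.48 t 3.7 j7 -0.16
```

```bash
python3 -m crank '[[[-0.04,0.01,0.0,0,0,0,0],[-0.08,0.02,0.0,0.001,0.007,-0.009,0],[-0.12,0.03,0.0,0.002,0.014,-0.0178,0],[-0.16,0.04,0.0,0.002,0.014,-0.0178,0],[-0.2,0.05,0.0,0.002,0.014,-0.0178,0]]]'; python3 -m crank '[[[-0.03,0.003,0,0,0,0,0],[-0.057,0.004,0.002,0,0,0,0],[-0.057,0.004,0.002,0,0,0,0],[-0.057,0.004,0.002,0,0,0,0]]]'
python3 - <<'E'
from h import *
go(.562,-.19,.25,86.5)
s,p,d=snap('wrist');cv2.imwrite('pics/w2.png',p[:,:,::-1]);np.savez('w2.npz',p=p,d=d,pos=s['ee_pos'],rot=s['tcp_rot'])
E
```

```text
clock: 4.12
ee_pos: [0.5518, -0.1222, 0.2505]
tcp_rot: [-3.13, -0.007, 1.529]
force: [1.0, 0.2, 0.1]
gripper_width: 0.0253
grip_force: 59.4
clock: 4.45
ee_pos: [0.5528, -0.1796, 0.2476]
tcp_rot: [-3.129, -0.006, 1.524]
force: [0.2, 1.2, -0.7]
gripper_width: 0.0249
grip_force: 59.4
shift [-0.0099  0.0097 -0.0026] rot [-0.0125 -0.0064  0.0142] yaw 87.31 t 4.45 j7 0.36
```

View pics/w2.png

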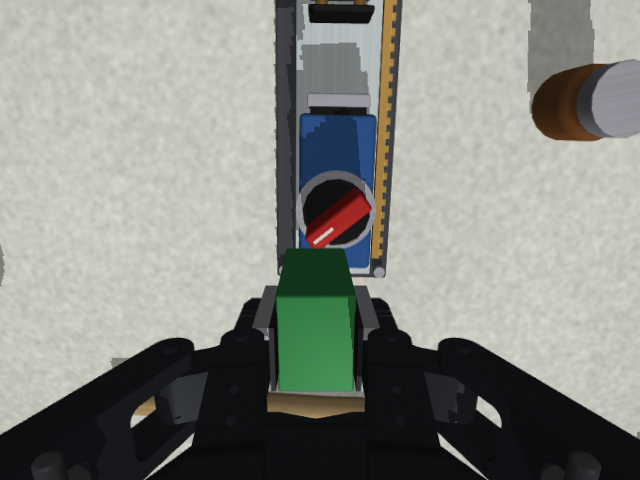

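The wrist view shows the jaw plate at (308–369, 95–107), the pad top near (310–374, ~10), the knob disc centred near (336,211), and the red bar from (308,242) to (370,200). The block is held straight. Now I'll measure all of these.

Run:
```python
from h import *
f=np.load('w2.npz');p,d=f['p'],f['d'];s=dict(ee_pos=f['pos'],tcp_rot=f['rot'])
hsv=cv2.cvtColor(p,cv2.COLOR_RGB2HSV);W=lambda uv,z:(onz('wrist',uv,z,s)*1000).round(1)[:,:2]
def rect(m,z,n):
    k,l,st,c=cv2.connectedComponentsWithStats(m);i=1+st[1:,4].argmax();v,u=np.nonzero(l==i)
    print(n,st[i],cv2.minAreaRect(W(np.c_[u,v],z).astype(np.float32)))
r=cv2.inRange(hsv,(0,150,40),(8,255,255))|cv2.inRange(hsv,(172,150,40),(180,255,255));r[:180]=0;r[260:]=0;r[:,400:]=0
v,u=np.nonzero(r);P=pts('wrist',np.c_[u,v],d,s);print('red z',np.percentile(P[:,2],[5,50,95]),np.percentile(hsv[v,u,2],[5,25,50,75,95]))
t=r.copy();t[v[P[:,2]<.094],u[P[:,2]<.094]]=0;rect(t,.098,'bar top')
# carriage side edges at .056 rows 125..165
for vv in(130,150,165):
    b=np.nonzero(cv2.inRange(hsv[vv:vv+1],(100,120,30),(125,255,255))[0])[0];print('car',vv,W([[b.min(),vv],[b.max(),vv]],.056).tolist())
print('col341'); print([(v,p[v,341].tolist(),round(float(d[v,341]),3)) for v in list(range(0,28,2))+list(range(88,114,2))])
print('jaw',W([[308,95],[369,95],[308,107],[369,107]],.058).tolist())
for vv in(40,70): print('row',vv,[(u,int(p[vv,u].mean())) for u in list(range(272,302,2))+list(range(370,408,2))])
# gradient rows along jaw and pad
g=p.mean(2); print('pad row15 edges',np.nonzero(g[15]<40)[0][[0,-1]], 'row 98',np.nonzero(abs(np.diff(g[100]))>25)[0])
```

```text
red z [0.07066921 0.0965569  0.09809925] [ 57.  60. 154. 162. 171.]
bar top [ 305  195   66   54 1320] ((563.8731689453125, -162.0650177001953), (41.076690673828125, 12.675601959228516), 35.31089401245117)
car 130 [[543.5, -109.6], [591.0, -111.8]]
car 150 [[542.8, -122.2], [590.2, -124.4]]
car 165 [[542.2, -131.8], [590.1, -134.0]]
col341
[(0, [41, 40, 44], 0.254), (2, [114, 119, 119], 0.255), (4, [63, 65, 66], 0.232), (6, [28, 28, 29], 0.232), (8, [28, 27, 29], 0.232), (10, [26, 25, 27], 0.232), (12, [16, 16, 17], 0.234), (14, [15, 15, 16], 0.237), (16, [14, 14, 15], 0.244), (18, [17, 16, 17], 0.248), (20, [14, 14, 15], 0.252), (22, [15, 15, 15], 0.256), (24, [171, 178, 179], 0.261), (26, [176, 184, 185], 0.261), (88, [117, 122, 123], 0.27), (90, [117, 122, 123], 0.27), (92, [118, 122, 122], 0.271), (94, [131, 130, 136], 0.244), (96, [153, 152, 158], 0.245), (98, [153, 152, 160], 0.245), (100, [154, 151, 159], 0.246), (102, [155, 153, 161], 0.246), (104, [154, 152, 159], 0.246), (106, [104, 103, 108], 0.248), (108, [14, 14, 14], 0.248), (110, [17, 16, 17], 0.249), (112, [17, 16, 17
[... 275 characters left out ...]
 185), (374, 186), (376, 184), (378, 185), (380, 173), (382, 69), (384, 124), (386, 124), (388, 125), (390, 125), (392, 46), (394, 66), (396, 67), (398, 61), (400, 149), (402, 196), (404, 195), (406, 194)]
row 70 [(272, 196), (274, 157), (276, 61), (278, 65), (280, 67), (282, 67), (284, 65), (286, 63), (288, 41), (290, 41), (292, 42), (294, 41), (296, 92), (298, 119), (300, 118), (370, 182), (372, 186), (374, 185), (376, 183), (378, 182), (380, 91), (382, 124), (384, 123), (386, 124), (388, 124), (390, 70), (392, 67), (394, 66), (396, 62), (398, 132), (400, 194), (402, 189), (404, 188), (406, 192)]
pad row15 edges [295 371] row 98 [274 275 295 307 370 377 378 379 387 395 396 529 532 591 592]
```

Run:
```python
from h import *
f=np.load('w2.npz');p,d=f['p'],f['d'];s=dict(ee_pos=f['pos'],tcp_rot=f['rot'])
W=lambda uv,z:(onz('wrist',uv,z,s)*1000).round(1)[:,:2]
print('pad',W([[341,11.2],[341,93.3]],.058).tolist())
Rt=R.from_euler('xyz',s['tcp_rot'])
loc=lambda uv:(Rt.inv().apply(pts('wrist',uv,d,s)-s['ee_pos'])*1000).round(1)
print('block top rows (tool)',loc([[315,v] for v in (292,294,296,298,320,350,380,388)]).tolist())
print('front face',loc([[315,v] for v in (252,258,265,275,285)]).tolist(), 'sides',loc([[279,310],[352,310]]).tolist())
go(.571,-.065,.25,87.2)
```

```text
pad [[572.0, -41.7], [570.5, -88.6]]
block top rows (tool) [[17.6, -0.3, 47.6], [17.4, -0.3, 46.5], [17.2, -0.3, 45.3], [15.9, -0.3, 46.7], [7.9, -0.3, 47.2], [-2.9, -0.3, 46.7], [-14.4, -0.3, 46.5], [-17.7, -0.3, 46.7]]
front face [[17.4, -0.4, 91.4], [17.3, -0.4, 83.6], [17.4, -0.4, 74.6], [17.0, -0.3, 64.6], [17.7, -0.3, 53.4]] sides [[11.9, -11.9, 46.3], [12.1, 11.6, 45.9]]
shift [ 0.1134  0.0128 -0.0017] rot [-0.0124 -0.0076  0.0047] yaw 87.47 t 4.5 j7 0.35
```

```bash
python3 -m crank '[[[0.035,0.005,0,-0.005,-0.003,0.002,0],[0.075,0.01,0,-0.012,-0.007,0.005,0],[0.105,0.013,0.005,-0.012,-0.007,0.005,0],[0.113,0.014,0.01,-0.012,-0.007,0.005,0],[0.113,0.014,0.03,-0.012,-0.007,0.005,0]]]';python3 -m crank '[[[0,0,0,0,0,0,0],[0,0,0,0,0,0,0]]]'; python3 -c "
from h import *
go(.5696,-.0652,.135,87.2)"
```

```text
clock: 4.92
ee_pos: [0.5737, -0.0589, 0.2204]
tcp_rot: [3.137, -0.003, 1.531]
force: [1.3, -1.2, -0.9]
gripper_width: 0.0254
grip_force: 59.4
clock: 5.08
ee_pos: [0.5712, -0.0639, 0.2179]
tcp_rot: [-3.139, -0.0, 1.525]
force: [-0.4, -0.5, -0.8]
gripper_width: 0.0252
grip_force: 59.4
shift [-0.0014 -0.0013  0.0829] rot [-0.0025 -0.0002  0.0027] yaw 87.36 t 5.08 j7 0.16
```

```bash
python3 -m crank '[[[-0.001,-0.0015,0.02,-0.0025,0,0.003,0],[-0.001,-0.0015,0.04,-0.0025,0,0.003,0],[-0.001,-0.0015,0.05,-0.0025,0,0.003,0],[-0.001,-0.0015,0.05,-0.0025,0,0.003,0]]]'
python3 - <<'E'
from h import *
go(.5696,-.0652,.1325,87.2)
s,p,d=snap('wrist')
hsv=cv2.cvtColor(p,cv2.COLOR_RGB2HSV);W=lambda uv,z:(onz('wrist',uv,z,s)*1000).round(1)[:,:2]
a=p[:];cv2.imwrite('pics/w3.png',a[:,:,::-1])
np.savez('w3.npz',p=p,d=d,pos=s['ee_pos'],rot=s['tcp_rot'])
E
```

```text
clock: 5.42
ee_pos: [0.5694, -0.066, 0.1671]
tcp_rot: [-3.141, -0.0, 1.519]
force: [-0.9, -0.4, -0.1]
gripper_width: 0.0253
grip_force: 59.4
shift [0.0008 0.0002 0.0346] rot [-0.0009 -0.0002 -0.0025] yaw 87.05 t 5.42 j7 0.17
```

View pics/w3.png

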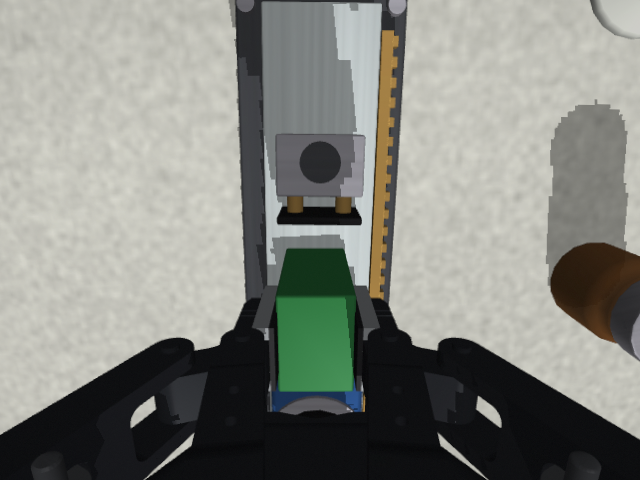

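The block is still straight and centred in the fingers. The stop's steel top is at (276–364, 135–195) and the pad at (278–361, 207–223). Checking the centring against the stop.

Run:
```python
from h import *
f=np.load('w3.npz');p,d=f['p'],f['d'];s=dict(ee_pos=f['pos'],tcp_rot=f['rot'])
W=lambda uv,z:(onz('wrist',uv,z,s)*1000).round(1)[:,:2]
print('steel',W([[275.5,135],[364,135],[275.5,195],[364,195]],.058).tolist())
print([(v,int(p[v,325].mean()),round(float(d[v,325]),3)) for v in range(202,228,2)])
g=p.mean(2)
for v in(210,213,215,218): e=np.nonzero(g[v,265:375]<50)[0]+265;print(v,e[0],e[-1],W([[e[0],v],[e[-1]+1,v]],.058).tolist())
Rt=R.from_euler('xyz',s['tcp_rot']);loc=lambda uv:(Rt.inv().apply(onz('wrist',uv,.058,s)-s['ee_pos'])*1000).round(1)
print('tool',loc([[275.5,165],[364,165],[277,213],[361,213]]).tolist())
```

```text
steel [[554.9, 0.7], [593.9, -1.3], [552.9, -25.9], [593.3, -28.0]]
[(202, 125, 0.208), (204, 126, 0.21), (206, 94, 0.208), (208, 9, 0.203), (210, 9, 0.198), (212, 9, 0.193), (214, 8, 0.188), (216, 9, 0.184), (218, 16, 0.183), (220, 17, 0.182), (222, 14, 0.184), (224, 42, 0.184), (226, 204, 0.213)]
210 281 373 [[554.9, -33.0], [597.8, -35.2]]
213 280 357 [[554.3, -34.4], [590.4, -36.2]]
215 279 358 [[553.8, -35.3], [590.8, -37.2]]
218 277 372 [[552.7, -36.7], [597.3, -39.0]]
tool [[52.8, -18.1, 109.1], [52.8, 21.6, 109.0], [30.8, -18.0, 109.1], [30.8, 20.9, 109.0]]
```

```bash
python3 -m crank '[[[0.001,0.0013,0.012,0,0,-0.0025,0],[0.001,0.0013,0.024,0,0,-0.0025,0],[0.001,0.0013,0.031,0,0,-0.0025,0],[0.001,0.0013,0.033,0,0,-0.0025,0],[0.001,0.0013,0.033,0,0,-0.0025,0]]]';python3 -m crank '[[[0,0,0.001,0,0,0,0],[0,0,0.002,0,0,0,0],[0,0,0.003,0,0,0,0]]]'; python3 -c "
from h import *
go(.5707,-.0650,.1305,87.2)"
```

```text
clock: 5.88
ee_pos: [0.5719, -0.0651, 0.1357]
tcp_rot: [3.139, -0.0, 1.522]
force: [-0.2, -0.5, -0.2]
gripper_width: 0.0254
grip_force: 59.4
clock: 6.13
ee_pos: [0.572, -0.065, 0.1329]
tcp_rot: [3.138, -0.0, 1.522]
force: [0.1, -0.0, -0.3]
gripper_width: 0.025
grip_force: 59.4
shift [-0.     -0.0013  0.0024] rot [ 0.0033 -0.      0.0005] yaw 87.23 t 6.13 j7 0.18
```

```bash
python3 -m crank '[[[0,-0.0013,0.0005,0.003,0,0,0],[0,-0.0013,0.001,0.003,0,0,0],[0,-0.0013,0.0015,0.003,0,0,0],[0,-0.0013,0.0015,0.003,0,0,0]]]';python3 -m crank '[[[0,0,0.0005,0,0,0,0],[0,0,0.001,0,0,0,0]]]';python3 -c "
from h import *
go(.5707,-.0650,.1305,87.2)"
```

```text
clock: 6.47
ee_pos: [0.5704, -0.0648, 0.1308]
tcp_rot: [-3.141, -0.0, 1.522]
force: [-0.1, 0.2, -0.8]
gripper_width: 0.0251
grip_force: 59.4
clock: 6.63
ee_pos: [0.5705, -0.0649, 0.1299]
tcp_rot: [-3.141, -0.0, 1.523]
force: [0.3, -0.2, 0.6]
gripper_width: 0.025
grip_force: 59.4
shift [-0.0001  0.0002 -0.0006] rot [-0.0006 -0.0001  0.0006] yaw 87.23 t 6.63 j7 0.19
```

```bash
python3 -m crank '[[[0,0,0.0005,0,0,0,0],[0,0,0.001,0,0,0,0],[0,0,0.001,0,0,0,0]]]';python3 -m crank '[[[0,0,0.0005,0,0,0,0],[0,0,0.0005,0,0,0,0]]]'
```

```text
clock: 6.88
ee_pos: [0.5704, -0.0649, 0.1291]
tcp_rot: [-3.141, -0.0, 1.522]
force: [-0.4, -0.3, 2.7]
gripper_width: 0.0254
grip_force: 59.8
clock: 7.05
ee_pos: [0.5704, -0.0649, 0.129]
tcp_rot: [-3.141, -0.0, 1.522]
force: [-2.7, 1.1, 7.7]
gripper_width: 0.0248
grip_force: 60.5
```

```bash
python3 -m crank '[[[0,0,0,0,0,0,0.4],[0,0,0,0,0,0,0.55],[0,0,0,0,0,0,0.7],[0,0,0,0,0,0,0.7],[0,0,0,0,0,0,0.7]]]';python3 -m crank '[[[0,0,-0.02,0,0,0,0.7],[0,0,-0.05,0,0,0,0.7],[0,0,-0.09,0,0,0,0.7],[0,0,-0.12,0,0,0,0.7],[-0.03,0,-0.12,0,0,0,1]]]'; python3 -c "
from h import *
go(.564,-.235,.25,87.2)"
```

```text
clock: 7.47
ee_pos: [0.5704, -0.0649, 0.1282]
tcp_rot: [-3.141, -0.0, 1.523]
force: [0.3, -0.0, -0.9]
gripper_width: 0.0601
grip_force: 0.0
clock: 7.88
ee_pos: [0.5725, -0.0891, 0.2544]
tcp_rot: [3.132, -0.004, 1.531]
force: [1.4, 0.2, -0.9]
gripper_width: 0.0705
grip_force: 0.0
shift [-0.1461 -0.0027  0.0038] rot [ 0.0091 -0.0039  0.0089] yaw 87.71 t 7.88 j7 0.2
```

Back off behind the knob to see the block and knob together, before turning for the knob.

```bash
python3 -m crank '[[[-0.035,0,0,0.004,-0.002,0.004,1],[-0.07,-0.002,0,0.009,-0.004,0.009,1],[-0.105,-0.002,0,0.009,-0.004,0.009,1],[-0.105,-0.002,0,0.009,-0.004,0.009,1],[-0.105,-0.002,0,0.009,-0.004,0.009,1]]]'
python3 - <<'E'
from h import *
go(.564,-.162,.25,215)
s,p,d=snap('wrist');cv2.imwrite('pics/w4.png',p[:,:,::-1]);np.savez('w4.npz',p=p,d=d,pos=s['ee_pos'],rot=s['tcp_rot'])
hsv=cv2.cvtColor(p,cv2.COLOR_RGB2HSV);W=lambda uv,z:(onz('wrist',uv,z,s)*1000).round(1)[:,:2]
g=cv2.inRange(hsv,(45,100,30),(80,255,255));k,l,st,c=cv2.connectedComponentsWithStats(g);i=1+st[1:,4].argmax();v,u=np.nonzero(l==i)
P=pts('wrist',np.c_[u,v],d,s);k=P[:,2]>np.percentile(P[:,2],95)-.005
print('block',st[i],np.percentile(P[:,2],95),cv2.minAreaRect(W(np.c_[u,v][k],.084).astype(np.float32)))
r=cv2.inRange(hsv,(0,150,40),(8,255,255))|cv2.inRange(hsv,(172,150,40),(180,255,255))
k,l,st,c=cv2.connectedComponentsWithStats(r);i=1+st[1:,4].argmax();v,u=np.nonzero(l==i);P=pts('wrist',np.c_[u,v],d,s);k=P[:,2]>.094
print('bar',cv2.minAreaRect(W(np.c_[u,v][k],.098).astype(np.float32)))
E
```

```text
clock: 8.3
ee_pos: [0.5612, -0.2025, 0.2482]
tcp_rot: [-3.132, 0.005, 1.509]
force: [1.2, 1.1, -0.6]
gripper_width: 0.0853
grip_force: 0.0
shift [ 0.0406  0.0003 -0.002 ] rot [-0.0111 -0.0084 -2.2439] yaw 86.43 t 8.3 j7 0.37
block [ 296    0   48   46 2044] 0.08439827110553862 ((569.3408203125, -78.56770324707031), (21.408735275268555, 25.511592864990234), 86.23949432373047)
bar ((563.8997802734375, -162.19932556152344), (41.15083312988281, 13.582322120666504), 36.3955078125)
```

View pics/w4.png

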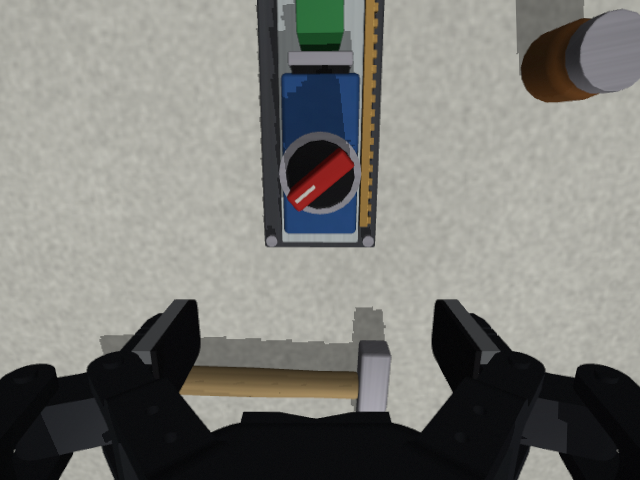

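```bash
python3 - <<'E'
from h import *
f=np.load('w4.npz');p,d=f['p'],f['d'];s=dict(ee_pos=f['pos'],tcp_rot=f['rot'])
g=p.mean(2);Rt=R.from_euler('xyz',s['tcp_rot'])
loc=lambda uv,z:(Rt.inv().apply(onz('wrist',uv,z,s)-s['ee_pos'])*1000).round(1)
for v in(55,60): e=np.nonzero(abs(np.diff(g[v,275:375]))>18)[0]+275;print(v,e.tolist())
hsv=cv2.cvtColor(p,cv2.COLOR_RGB2HSV)
for v in(5,15,25): e=np.nonzero(cv2.inRange(hsv[v:v+1],(45,100,30),(80,255,255))[0])[0];print('block',v,e[0],e[-1]+1,loc([[e[0],v],[e[-1]+1,v]],.084).tolist())
print('jaw',loc([[288.7,57],[354,57]],.058).tolist())
for v in(90,120,): e=np.nonzero(cv2.inRange(hsv[v:v+1],(100,120,30),(125,255,255))[0])[0];print('car',loc([[e[0],v],[e[-1]+1,v]],.056).tolist())
E
python3 -m crank '[[[0.02,0,0,-0.006,-0.005,-0.12,1],[0.04,0,0,-0.011,-0.008,-0.24,0.7],[0.04,0,0,-0.011,-0.008,-0.36,0.3],[0.04,0,0,-0.011,-0.008,-0.48,0.3]]]'
python3 -c "
from h import *
go(.5639,-.1622,.20,36)"
```

```text
55 [277, 278, 288, 353, 361, 362, 363, 364]
60 [277, 278, 288, 353, 361, 362, 363, 364, 372]
block 5 296 343 [[133.3, -10.6, 163.7], [133.2, 14.6, 163.4]]
block 15 296 343 [[128.4, -10.6, 163.7], [128.3, 14.7, 163.4]]
block 25 297 343 [[123.4, -10.1, 163.7], [123.4, 14.7, 163.5]]
jaw [[111.7, -16.5, 189.8], [111.6, 23.4, 189.4]]
car [[92.7, -21.2, 192.0], [92.6, 27.1, 191.5]]
car [[74.5, -21.0, 192.1], [74.5, 27.0, 191.6]]
clock: 8.68
ee_pos: [0.5649, -0.1556, 0.2481]
tcp_rot: [-3.141, 0.008, 2.005]
force: [-0.9, -1.2, 0.2]
gripper_width: 0.0518
grip_force: 0.0
shift [-0.0052 -0.0036  0.0481] rot [0.0043 0.0071 1.3769] yaw 114.89 t 8.68 j7 0.71
```

```bash
python3 -m crank '[[[-0.005,-0.0035,0.01,0.002,0.004,0.12,0.3],[-0.005,-0.0035,0.02,0.004,0.007,0.24,0.3],[-0.005,-0.0035,0.03,0.004,0.007,0.36,0.3],[-0.005,-0.0035,0.04,0.004,0.007,0.48,0.3],[-0.005,-0.0035,0.04,0.004,0.007,0.60,0.3]]]';python3 -m crank '[[[0,0,0,0,0,0.12,0.3],[0,0,0,0,0,0.24,0.3],[0,0,0,0,0,0.36,0.3],[0,0,0,0,0,0.48,0.3],[0,0,0,0,0,0.60,0.3]]]'
python3 -m crank '[[[0,0,0,0,0,0.12,0.3],[0,0,0,0,0,0.14,0.3],[0,0,0,0,0,0.14,0.3]]]'
python3 -c "
from h import *
go(.5639,-.1622,.145,36)"
```

```text
clock: 9.1
ee_pos: [0.5628, -0.1635, 0.2062]
tcp_rot: [-3.136, 0.002, 1.39]
force: [-0.7, 0.3, 0.3]
gripper_width: 0.0257
grip_force: 0.0
clock: 9.52
ee_pos: [0.5637, -0.1637, 0.208]
tcp_rot: [-3.141, 0.003, 0.791]
force: [-0.4, 0.3, -0.4]
gripper_width: 0.0257
grip_force: 0.0
clock: 9.77
ee_pos: [0.5636, -0.1642, 0.208]
tcp_rot: [-3.142, 0.004, 0.658]
force: [0.0, -0.3, -0.0]
gripper_width: 0.0258
grip_force: 0.0
shift [ 0.0017 -0.0014  0.063 ] rot [0.     0.0037 0.0295] yaw 37.69 t 9.77 j7 -0.36
```

```bash
python3 -m crank '[[[0.0017,-0.0014,0.02,0,0.004,0.03,0.3],[0.0017,-0.0014,0.025,0,0.004,0.03,0.3],[0.0017,-0.0014,0.025,0,0.004,0.03,0.3]]]';python3 - <<'E'
from h import *
s,p,d=snap('wrist')
hsv=cv2.cvtColor(p,cv2.COLOR_RGB2HSV)
r=cv2.inRange(hsv,(0,150,40),(8,255,255))|cv2.inRange(hsv,(172,150,40),(180,255,255))
k,l,st,c=cv2.connectedComponentsWithStats(r);i=1+st[1:,4].argmax();v,u=np.nonzero(l==i);P=pts('wrist',np.c_[u,v],d,s);k=P[:,2]>.094
print('bar',st[i],k.sum(),cv2.minAreaRect(onz('wrist',np.c_[u,v][k],.098,s)[:,:2].astype(np.float32)*1000))
go(.5639,-.1622,.145,36)
print(s['force'],s['moment'])
E
```

```text
clock: 10.02
ee_pos: [0.563, -0.1628, 0.1818]
tcp_rot: [-3.139, 0.001, 0.628]
force: [-0.5, 0.3, -0.4]
gripper_width: 0.0259
grip_force: 0.0
bar [ 305  228   29  108 2807] 2399 ((567.7361450195312, -160.54991149902344), (47.120819091796875, 11.764360427856445), 36.6230354309082)
shift [ 0.0012 -0.0006  0.0377] rot [-0.0009  0.0008 -0.0015] yaw 35.91 t 10.07 j7 -0.37
[-0.52175797  0.25457375 -0.40624   ] [-0.00821432  0.04354309 -0.00814178]
```

```bash
python3 -m crank '[[[0.0014,0,0.015,0,0,0,0.3],[0.0014,0,0.03,0,0,0,0.3],[0.0014,0,0.036,0,0,0,0.3],[0.0014,0,0.036,0,0,0,0.3],[0.0014,0,0.036,0,0,0,0.3]]]';python3 -m crank '[[[0,0,0,0,0,0,0.2],[0,0,0,0,0,0,0.1],[0,0,0,0,0,0,0],[0,0,0,0,0,0,0],[0,0,0,0,0,0,0]]]'
python3 -c "
from h import *
go(.5645,-.1626,.146,36)
s=manip.read_state();print(s['force'],s['moment'])"
```

```text
clock: 10.48
ee_pos: [0.565, -0.1634, 0.1477]
tcp_rot: [3.141, -0.0, 0.624]
force: [-0.5, 1.2, 0.4]
gripper_width: 0.0254
grip_force: 0.0
clock: 10.9
ee_pos: [0.5652, -0.1633, 0.1483]
tcp_rot: [3.14, -0.001, 0.624]
force: [-1.8, 0.2, 6.2]
gripper_width: 0.0108
grip_force: 60.0
shift [-0.0002 -0.001   0.0023] rot [ 0.0018 -0.0014 -0.0043] yaw 35.76 t 10.9 j7 -0.35
[-1.79112621  0.23824121  6.19536084] [0.16276697 0.28769574 0.20507379]
```

```bash
python3 -m crank '[[[0.0004,-0.0005,0,0,0,0.08,0],[0.0008,-0.001,0,0,0,0.16,0],[0.0012,-0.0015,0,0,0,0.24,0],[0.0016,-0.002,0,0,0,0.32,0],[0.002,-0.0025,0,0,0,0.4,0]]]';cat > m.py <<'E'
from h import *
import sys
s=manip.read_state();y=s['tcp_rot'][2];a=np.radians(87.2)-y
Rt=R.from_euler('xyz',s['tcp_rot']).inv()
print('rail in tool',np.cos(a).round(3),-np.sin(a).round(3),'turned',round(np.radians(35.8)-y,3),'pos',s['ee_pos'].round(4),'F',s['force'].round(1),'Ftool',Rt.apply(s['force']).round(1),'M',s['moment'].round(3),'t',round(s['clock'],2),'rp',s['tcp_rot'].round(3))
E
python3 m.py
```

```text
clock: 11.32
ee_pos: [0.5654, -0.1602, 0.1483]
tcp_rot: [3.14, -0.002, 0.22]
force: [-1.6, 0.5, 5.8]
gripper_width: 0.0105
grip_force: 60.1
rail in tool 0.266 -0.964 turned 0.405 pos [ 0.5654 -0.1602  0.1483] F [-1.6  0.5  5.8] Ftool [-1.5 -0.8 -5.8] M [0.075 0.227 0.195] t 11.32 rp [ 3.14e+00 -2.00e-03  2.20e-01]
```

```bash
python3 -m crank '[[[0.0002,-0.0006,0,0,0,0.08,0],[0.0003,-0.0012,0,0,0,0.16,0],[0.0005,-0.0018,0,0,0,0.24,0],[0.0007,-0.0025,0,0,0,0.32,0],[0.0009,-0.0031,0,0,0,0.4,0]]]';python3 m.py
```

```text
clock: 11.73
ee_pos: [0.5656, -0.1571, 0.1483]
tcp_rot: [3.141, -0.003, -0.18]
force: [-1.0, -0.0, 5.9]
gripper_width: 0.0108
grip_force: 60.1
rail in tool -0.131 -0.991 turned 0.805 pos [ 0.5656 -0.1571  0.1483] F [-1.  -0.   5.9] Ftool [-1.   0.2 -5.9] M [0.016 0.285 0.118] t 11.73 rp [ 3.141e+00 -3.000e-03 -1.800e-01]
```

```bash
python3 -m crank '[[[-0.0001,-0.0005,0,0,0,0.06,0],[-0.0001,-0.001,0,0,0,0.12,0],[-0.0002,-0.0014,0,0,0,0.18,0],[-0.0003,-0.0019,0,0,0,0.24,0]]]';python3 m.py; python3 -m crank '[[[-0.0001,-0.0005,0,0,0,0.06,0],[-0.0002,-0.001,0,0,0,0.12,0]]]'>/dev/null;python3 m.py
```

```text
clock: 12.07
ee_pos: [0.5657, -0.1552, 0.1483]
tcp_rot: [3.142, -0.003, -0.419]
force: [-1.4, 0.0, 5.9]
gripper_width: 0.0109
grip_force: 60.1
rail in tool -0.362 -0.932 turned 1.044 pos [ 0.5657 -0.1552  0.1483] F [-1.4  0.   5.9] Ftool [-1.3  0.6 -5.9] M [0.006 0.303 0.124] t 12.07 rp [ 3.142e+00 -3.000e-03 -4.190e-01]
rail in tool -0.471 -0.882 turned 1.164 pos [ 0.5658 -0.1543  0.1483] F [-1.5 -0.6  5.9] Ftool [-1.   1.3 -5.9] M [-0.066  0.347  0.197] t 12.23 rp [-3.141e+00 -3.000e-03 -5.390e-01]
```

```bash
cat > avg.py <<'E'
from h import *
M=[];F=[]
for _ in range(8):
    cams.snapshot('top');s=manip.read_state();M.append(s['moment'][2]);F.append(s['force'])
F=np.mean(F,0);Rt=R.from_euler('xyz',s['tcp_rot']).inv()
print('Mz',np.mean(M).round(3),'sd',np.std(M).round(3),'F',F.round(1),'Ft',Rt.apply(F).round(1),'turned',round(np.radians(35.8)-s['tcp_rot'][2],3),s['ee_pos'].round(4),round(s['clock'],2))
E
python3 avg.py; python3 -m crank '[[[-0.0002,-0.0004,0,0,0,0.05,0],[-0.0004,-0.0007,0,0,0,0.1,0]]]'>/dev/null;python3 avg.py
```

```text
Mz 0.029 sd 0.047 F [-1.4 -0.1  6.5] Ft [-1.1  0.8 -6.5] turned 1.161 [ 0.5658 -0.1543  0.1483] 12.63
Mz 0.033 sd 0.06 F [-1.3 -0.2  6.3] Ft [-0.9  0.9 -6.3] turned 1.261 [ 0.5658 -0.1536  0.1483] 13.2
```

```bash
for i in 1 2 3; do python3 -m crank '[[[-0.0001,-0.0001,0,0,0,0.02,0]]]'>/dev/null;python3 m.py|grep -o 'turned.*t '; done; python3 avg.py
```

```text
turned 1.281 pos [ 0.5658 -0.1534  0.1483] F [-2.2  0.   6. ] Ftool [-1.8  1.4 -6. ] M [-0.084  0.296  0.155] t 
turned 1.302 pos [ 0.5658 -0.1533  0.1483] F [-1.7  0.3  5.9] Ftool [-1.5  0.8 -5.9] M [-0.062  0.327  0.175] t 
turned 1.322 pos [ 0.5658 -0.1531  0.1483] F [-1.7 -0.4  5.5] Ftool [-1.   1.4 -5.5] M [-0.057  0.372  0.189] t 
Mz 0.096 sd 0.027 F [-1.4 -0.1  6. ] Ft [-1.  1. -6.] turned 1.321 [ 0.5658 -0.1531  0.1483] 13.85
```

```bash
for i in 1 2; do python3 -m crank '[[[-0.0001,-0.0001,0,0,0,0.015,0]]]'>/dev/null;python3 m.py|grep -o 'M .*t '; done; python3 avg.py;  python3 -m crank '[[[-0.0001,-0.0001,0,0,0,0.015,0]]]'>/dev/null;python3 m.py|grep -o 'M .*t ';python3 avg.py
```

```text
M [-0.074  0.246  0.155] t 
M [-0.1    0.265  0.178] t 
Mz 0.143 sd 0.026 F [-1.5 -0.5  5.7] Ft [-0.8  1.3 -5.7] turned 1.351 [ 0.5658 -0.1529  0.1483] 14.42
M [-0.065  0.268  0.168] t 
Mz 0.122 sd 0.041 F [-1.1 -0.4  5.5] Ft [-0.5  1.  -5.5] turned 1.366 [ 0.5658 -0.1528  0.1483] 14.9
```

```bash
for i in 1 2 3; do python3 -m crank '[[[-0.0001,-0.0001,0,0,0,0.015,0]]]'>/dev/null;python3 m.py|grep -o 'M .*t '; done; python3 avg.py;  for i in 1 2; do python3 -m crank '[[[-0.0001,-0.0001,0,0,0,0.015,0]]]'>/dev/null;python3 m.py|grep -o 'M .*t ';done; python3 avg.py
```

```text
M [-0.083  0.293  0.134] t 
M [-0.163  0.278  0.209] t 
M [-0.136  0.347  0.171] t 
Mz 0.143 sd 0.027 F [-0.8 -0.7  6. ] Ft [-0.1  1.  -6. ] turned 1.411 [ 0.5657 -0.1524  0.1483] 15.55
M [-0.121  0.314  0.211] t 
M [-0.15   0.306  0.234] t 
Mz 0.196 sd 0.021 F [-1.1 -0.6  6. ] Ft [-0.3  1.2 -6. ] turned 1.441 [ 0.5657 -0.1521  0.1483] 16.12
```

```bash
for i in 1 2; do python3 -m crank '[[[-0.0001,-0.0001,0,0,0,0.015,0]]]'>/dev/null;python3 m.py|grep -o 'M .*t '; done; python3 avg.py
```

```text
M [-0.18   0.309  0.19 ] t 
M [-0.197  0.262  0.309] t 
Mz 0.23 sd 0.032 F [-1.2 -0.7  5.7] Ft [-0.2  1.4 -5.7] turned 1.471 [ 0.5657 -0.1519  0.1483] 16.68
```

```bash
for i in 1 2; do python3 -m crank '[[[-0.0001,-0.0001,0,0,0,0.015,0]]]'>/dev/null;python3 m.py|grep -o 'M .*t '; done; python3 avg.py
```

```text
M [-0.236  0.275  0.272] t 
M [-0.242  0.263  0.345] t 
Mz 0.263 sd 0.026 F [-1.  -0.7  5.5] Ft [-0.1  1.3 -5.5] turned 1.501 [ 0.5658 -0.1516  0.1483] 17.25
```

```bash
python3 -m crank '[[[-0.0001,-0.0001,0,0,0,0.02,0]]]'>/dev/null;python3 m.py|grep -o 'M .*t '; python3 avg.py
```

```text
M [-0.232  0.294  0.309] t 
Mz 0.287 sd 0.032 F [-1.3 -0.7  6.1] Ft [-0.2  1.4 -6.2] turned 1.521 [ 0.5658 -0.1515  0.1483] 17.73
```

```bash
python3 -m crank '[[[0,0,0,0,0,0,0.15],[0,0,0,0,0,0,0.25],[0,0,0,0,0,0,0.35],[0,0,0,0,0,0,0.35]]]';python3 -m crank '[[[0,0,-0.015,0,0,0,0.35],[0,0,-0.04,0,0,0,0.35],[0,0,-0.08,0,0,0,0.35],[0,0,-0.11,0,0,0,0.35],[0,0,-0.11,0,0,0,0.35]]]'; python3 -c "
from h import *
go(.562,-.19,.27,87.2)"
```

```text
clock: 18.07
ee_pos: [0.5655, -0.1505, 0.1471]
tcp_rot: [-3.141, -0.001, -0.896]
force: [-0.1, 0.5, -0.1]
gripper_width: 0.03
grip_force: 0.0
clock: 18.48
ee_pos: [0.5669, -0.1527, 0.2631]
tcp_rot: [-3.137, -0.008, -0.897]
force: [-0.7, -1.1, 0.1]
gripper_width: 0.0298
grip_force: 0.0
shift [ 0.0262  0.0271 -0.0068] rot [ 0.0078 -0.0091 -2.419 ] yaw -51.4 t 18.48 j7 -1.66
```

```bash
python3 -m crank '[[[0.008,0.008,0,0.008,-0.009,-0.12,0.35],[0.016,0.016,0,0.008,-0.009,-0.24,0.35],[0.026,0.027,-0.007,0.008,-0.009,-0.36,0.35],[0.026,0.027,-0.007,0.008,-0.009,-0.48,0.35],[0.026,0.027,-0.007,0.008,-0.009,-0.6,0.35]]]' >/dev/null
for i in 1 2 3; do python3 -m crank '[[[0,0,0,0,0,-0.12,0.35],[0,0,0,0,0,-0.24,0.35],[0,0,0,0,0,-0.36,0.35],[0,0,0,0,0,-0.48,0.35],[0,0,0,0,0,-0.6,0.35]]]' |grep -E 'ee_pos|rot|clock'; done
python3 - <<'E'
from h import *
s,p,d=snap('wrist');a=p[:,:,::-1]
_,t,_=snap('top');b=cv2.resize(t[200:290,280:440,::-1],None,fx=3,fy=3)
o=np.zeros((480,800,3),np.uint8);o[:,:320]=a[:,160:480];o[:270,320:]=b;cv2.imwrite('pics/f.png',o)
E
```

```text
clock: 19.32
ee_pos: [0.5604, -0.1878, 0.2641]
tcp_rot: [-3.13, -0.001, 0.309]
clock: 19.73
ee_pos: [0.5604, -0.1878, 0.2641]
tcp_rot: [-3.133, -0.007, 0.909]
clock: 20.15
ee_pos: [0.5604, -0.1878, 0.264]
tcp_rot: [-3.138, -0.011, 1.509]
```

View pics/f.png

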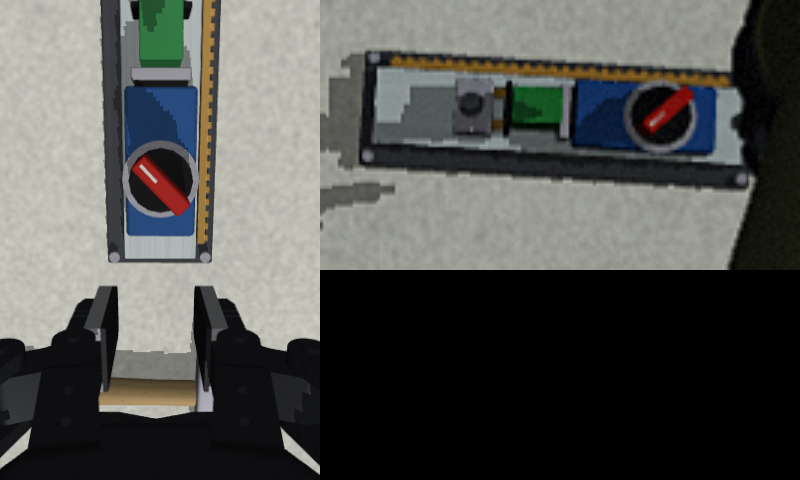

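The block is upright and held between the jaw at (160,75 in the left view) and the black pad. The knob has turned, and the gripper is clear. Handing in.

```bash
python3 -c "
from station import close_job
print(close_job())"
```

```text
the job is handed in; nothing more can be done
None
```

The job is handed in at about 20 s of the 72 s allowed: the green wax block stands upright, clamped between the jaw and the black pad at an estimated 18 N (from knob torque) when I let go, about 0.8 mm off centre across the jaws; no verdict came back.

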